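# Dose the cup and run the shaker at its third speed

### The arm

A 6-joint arm with a two-finger parallel gripper is mounted at the origin on a cart in front of the work surface, level with it; the furniture and walls round the work are solid. World frame = base frame: x ahead of the robot, y to its left, z up, the work surface at z = 0. Lengths are in m, angles in rad, forces in N, time in s.
With the tool pointing down it reaches from about 0.35 to 0.85 m from the base axis. Payload 8.1 kg.
Tool frame: the origin (TCP) lies on the centre line of the jaws, within the pads' length; the fingertips stand robot.tip_extent ahead of it and the grasp point (between the pads) lies 11 mm behind it (robot.tip_extent is the distance from the TCP to the fingertips, in m); y points along the fingers, z is the direction in which the jaws open and shut, and the axes are right-handed (so a half turn about y gives the same grasp; the last joint's range is limited). The gripper opens to 93 mm and grips with 3 to 60 N. Pads are 15 mm wide; open, the fingers measure 128 mm over their backs; the gripper's body (75 mm by 188 mm) begins 65 mm behind the grasp point.
Start: joints at [-1.257, 0.13, 1.488, -0, 1.523, -0.085], TCP at [0.233, -0.553, 0.227] pointing down, gripper open.
Joint ranges: [-2.96, 2.96], [-0.89, 2.26], [0.02, 2.5], [-1.34, 4.48], [0, 2.73], [-2.66, 2.66]. Speed limits (rad/s): [2.39, 2.39, 2.79, 3.14, 3.14, 3.14].

### API

Orientations are given as a rotation vector (axis times angle).
In Python, from plant import monitor, optics, robot gives the robot as it stands.
- The arm moves only by the shell command python3 -m inch 'ROWS' [OPENING] [FORCE]. ROWS is JSON, a list that holds one entry, the list of rows, each a list of 6 numbers: the shift along the tool's x, y, z in mm, then the turn, a rotation vector about the tool's x, y, z in rad. A call has 1 to 8 rows; each row shifts and turns the commanded pose from where the row before left it, along the tool's axes as they then stand; what a row does not reach is not made up. A row lasts 1/8 s, in which the tool goes at most 62.5 mm and 10.7 degrees, less where a joint would pass 70% of its speed; a pose out of reach is approached as far as the arm can. A call is refused whole if a number of a shift passes 62.5 or a number of a turn 0.188, either way. A call with a gripper value outside its range is refused whole. OPENING is the finger opening in mm, from 0 to 93, set as the call begins (- or left out, the last holds). The fingers move at their own pace and stop on an object; FORCE is the grip in N (left out, the last holds). Time passes only in rows, so rows that do not move let the fingers close. It gives the time, the measured TCP pose, the force and the opening at its end, in the units of the state.
- monitor.read_state(): the state, without advancing time (a new reading comes with each control period).
- optics.read_camera(name): name is "side" or "top"; returns a dict with "image" (480x640x3 uint8, blue, green, red), "fx", "fy", "cx", "cy" (pixels), "rvec" (rotation vector, rad) and "tvec" (3), from world to camera coordinates, as OpenCV has them. Camera axes: x right, y down, z forward; pixel columns grow to the right and rows downward; lengths in m; the calibration is good to about 2 mm. A picture is of the moment at which its call begins. There is no depth.
- robot.close_job(): hands the job in, once; it reports no verdict.
The state is a dict: "t": time; "q": joint angles; "dq": joint speeds; "joint_torque": joint torques, N m; "tool_pos": TCP position; "orientation": TCP orientation; "force": force on the tool from outside, world axes, zero at the start; "wrist_torque": the same for the moment, N m; "opening": finger opening in m.
Only numpy, scipy, OpenCV 4.12 (cv2) and the standard library are available. Lean on these libraries where they do the work, as an engineer would, in place of code of your own. Each camera call takes 0.05 s, during which the arm holds its last target.

### The job

Give the pump on the bottle beside the cup a full stroke, right down, and let it come all the way up again. Then run the shaker: press the sprung lever of the hand control down past its first two clicks into the third one (not on against its stop) and keep it there; your program finishes while the fingers still hold the lever in the third click. Leave the other things on the bench where they are.

Things in the scene. Friction and masses are not known exactly. Their poses are not given: they have to be found in the camera images.
- shaker: The cup shaker, fixed: a dark base plate 125 (x) by 200 (y) mm with, toward its +y end, a low grey block that carries a clear cup in an aluminium ring (cup rim 151 mm up, fixed), and toward its -y end a squeeze bottle clamped upright with a pump head on top (fixed too, only the head moves). Origin: middle of the plate's underside, on the worktop.
- pump_top (a point): Centre of the top of the pump head: a round black plastic button 46 mm across and 18 mm tall on a white stem, 254 mm above the worktop when up, 48 mm to the -y side of the shaker's origin. A thin spout goes from it over the cup. The point moves down with the head.
- pump_head (a joint): Stroke of the pump head, m: 0 up, 0.018 right down (hard stop). It takes about 4 N to start and 9 N at the bottom, and springs up by itself when let go.
- control: The hand control, fixed: a grey housing 66 x 86 x 129 mm on a dark base plate, with the lever in front of it between two upright aluminium discs (92 mm across). Steel ribs on the rims of the discs mark the three clicks from the top down; a broad block below them marks the stop. Origin: on the worktop right under the lever's pivot; its -x side faces the robot and the lever points that way.
- lever_pivot (a point): The lever's pivot: 120 mm above the worktop, axis level along the control's y; the point's axes are the control's.
- lever_bar (a point): Centre of the lever's grip bar: a black rubber bar 22 mm thick and 70 mm long (along the control's y) across the free end of the lever arm, 150 mm from the pivot. It moves with the lever; its centre is 198 mm above the worktop at rest and 48 mm in the third click. Nothing stands beneath or above it.
- lever (a joint): Angle of the lever, rad: 0 at rest, where the arm points 0.55 rad upward from level toward the robot side (the control's -x); grows as the bar is pressed down, so the arm stands 0.55 - angle above level. Clicks at 0.35, 0.70 and 1.05 (the third), stop at 1.22. A spring always drives it back to 0 when let go, from every click; pressing at the bar takes about 2 to 6 N.

How it is judged:
By the outcome, as a careful person would: the job done as asked, in the order asked, and still so for the second after the job is handed in, while the arm keeps its last pose, push and grip.
It also fails if it takes over 38 s, if anything falls off the work surface, if the arm or the gripper's body presses on something with over 40 N, if the wrist force passes 120 N, or if a joint passes its speed limit or range.

## Working session

There is one attempt and no reset: what is moved stays moved. The work goes in short steps, Python scripts to look and compute and a shell command to move; the robot and the scene stay as the last step left them, time stands still between calls to the robot, and variables do not carry over. Pictures are saved under pics/ and viewed, and the job is handed in when it is done.

```bash
ls; mkdir -p pics
python3 - <<'E'
from plant import monitor, optics, robot
import cv2
s=monitor.read_state(); print(s); print(robot.tip_extent)
for n in ("side","top"):
    c=optics.read_camera(n); cv2.imwrite(f"pics/{n}0.png",c["image"]); print(n,{k:v for k,v in c.items() if k!="image"})
E
```

```text
pics
{'t': 0.0, 'q': array([-1.25740685e+00,  1.31164471e-01,  1.48926647e+00,  3.85817060e-06,
        1.52296713e+00, -8.53985579e-02]), 'dq': array([-2.45149459e-04, -1.20788717e-03, -1.61189154e-03,  7.30991444e-04,
        1.33390664e-05,  6.77006524e-04]), 'joint_torque': array([ 6.97919058e-04, -5.59837139e+01, -4.91761172e+01,  7.67963938e-02,
        3.54336679e-02, -2.08049055e-04]), 'tool_pos': array([ 0.23283666, -0.55239416,  0.22559248]), 'orientation': array([-0.40485992,  2.00428612, -2.00062082]), 'force': array([-0.01290836,  0.31020146, -1.06153485]), 'wrist_torque': array([-0.00569674,  0.0072753 , -0.00841557]), 'opening': 0.09299880587318557}
0.008
side {'fx': 455.8296451439139, 'fy': 455.8296451439139, 'cx': 323.74241488094833, 'cy': 240.33122628130846, 'rvec': array([ 0.72675213, -2.62944162,  1.11520262]), 'tvec': array([0.48184524, 0.29939957, 0.80684873])}
top {'fx': 570.749751969628, 'fy': 570.749751969628, 'cx': 315.0140117557485, 'cy': 230.32820129881412, 'rvec': array([ 2.16998267, -2.12194673,  0.15241889]), 'tvec': array([-0.01368836,  0.57186578,  1.20828801])}
```

View pics/side0.png

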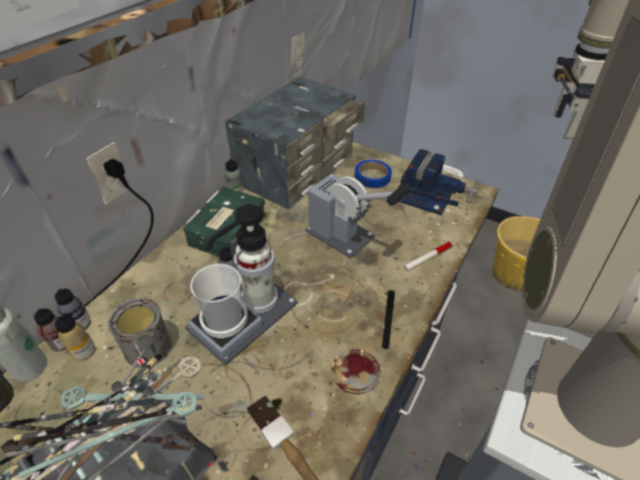

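View pics/top0.png

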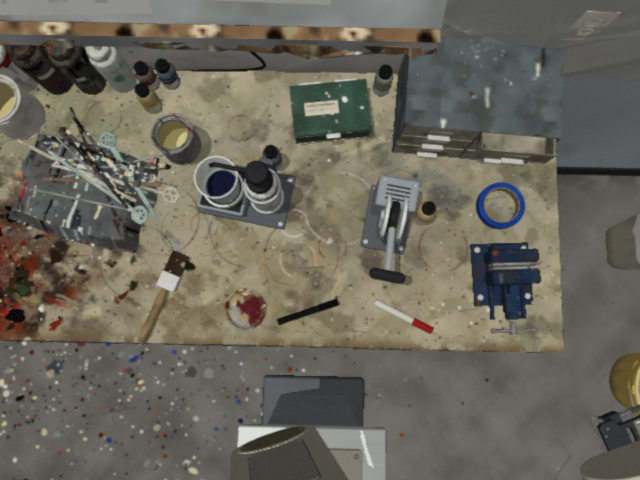

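The side view shows the pump button near (252,236), the control around (340,215) and its bar near (402,192). In the top view the button is near (258,177) and the bar near (387,276). I'll zoom in on both.

Run:
```python
import cv2,numpy as np
def z(n,x,y,w,h,k):
    i=cv2.imread(f"pics/{n}0.png")[y:y+h,x:x+w]
    return cv2.resize(i,(400,300),interpolation=cv2.INTER_CUBIC)
a=np.vstack([np.hstack([z("side",220,210,80,60,5),z("side",290,150,160,120,5)]),
 np.hstack([z("top",220,140,80,60,5),z("top",340,170,160,120,5)])])
cv2.imwrite("pics/z0.png",a)
```

```text
(no output)
```

View pics/z0.png

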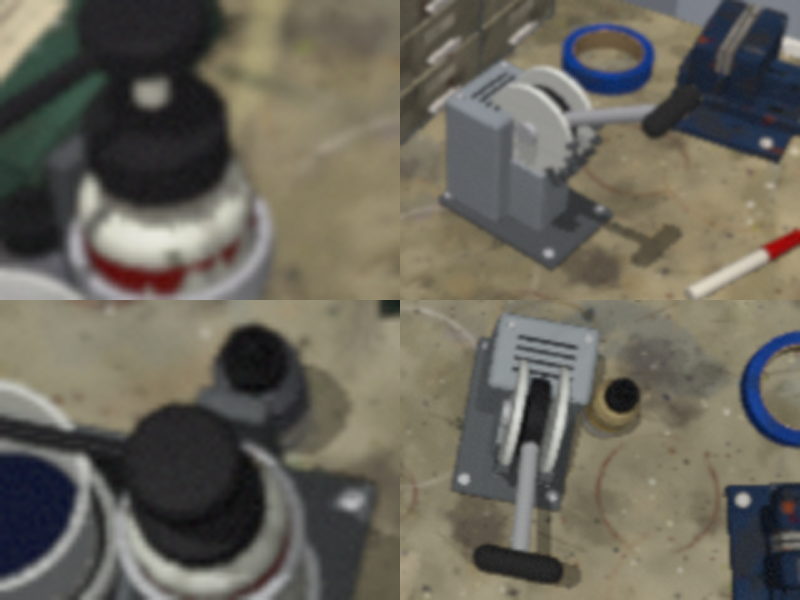

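```bash
cat > h.py <<'E'
import numpy as np, cv2, json, os
C={'side':(455.8296451439139,323.74241488094833,240.33122628130846,[0.72675213,-2.62944162,1.11520262],[0.48184524,0.29939957,0.80684873]),
'top':(570.749751969628,315.0140117557485,230.32820129881412,[2.16998267,-2.12194673,0.15241889],[-0.01368836,0.57186578,1.20828801])}
def ray(n,u,v):
    f,cx,cy,r,t=C[n];R=cv2.Rodrigues(np.array(r))[0];return -R.T@np.array(t),R.T@np.array([(u-cx)/f,(v-cy)/f,1])
def atz(n,u,v,z):
    o,d=ray(n,u,v);return o+d*(z-o[2])/d[2]
def proj(n,p):
    f,cx,cy,r,t=C[n];R=cv2.Rodrigues(np.array(r))[0];q=R@np.array(p)+np.array(t);return f*q[0]/q[2]+cx,f*q[1]/q[2]+cy
def tri(ps):
    A=np.zeros((3,3));b=np.zeros(3)
    for n,u,v in ps:
        o,d=ray(n,u,v);d/=np.linalg.norm(d);M=np.eye(3)-np.outer(d,d);A+=M;b+=M@o
    return np.linalg.solve(A,b)
E
python3 - <<'E'
from h import *
import cv2
print("pump",atz("top",256.4,172,.254))
for u,v in ((387.2,275.6),(370.4,271.6),(404.8,279.2)): p=atz("top",u,v,.198);print(p, proj("side",p))
print("bar side",atz("side",401,194,.198), tri([("side",401,194),("top",387.2,275.6)]))
# base plate screws of control: top crop
for u,v in ((463,478),(552,495)): print("screw",atz("top",(u-400)/2.5+340,(v-300)/2.5+170,.01))
for u,v in ((350,500),): print("shaker screw",atz("top",u/5+220,(v-300)/5+140,.01))
p=atz("top",256.4,172,.254);print(proj("side",p))
i=cv2.imread("pics/side0.png")[190:280,200:320]
i=cv2.resize(i,(800,600),interpolation=cv2.INTER_CUBIC)
cv2.imwrite("pics/z1.png",i)
i=cv2.imread("pics/top0.png")[135:225,190:310]
i=cv2.resize(i,(800,600),interpolation=cv2.INTER_CUBIC)
cv2.imwrite("pics/z2.png",i)
E
```

```text
pump [0.64722783 0.10860727 0.254     ]
[ 0.46599106 -0.13972618  0.198     ] (np.float64(400.0571613836155), np.float64(193.47962464989604))
[ 0.47283914 -0.10792429  0.198     ] (np.float64(390.39208784064306), np.float64(200.87910428622342))
[ 0.45994436 -0.17297398  0.198     ] (np.float64(409.2805878827478), np.float64(185.86236630557735))
bar side [ 0.4636766  -0.13916866  0.198     ] [ 0.46507114 -0.14014123  0.19700265]
screw [ 0.55446213 -0.1136172   0.01      ]
screw [ 0.5409333  -0.19328081  0.01      ]
shaker screw [0.69081995 0.05865528 0.01      ]
(np.float64(250.59517637443702), np.float64(210.07445154388625))
```

View pics/z1.png

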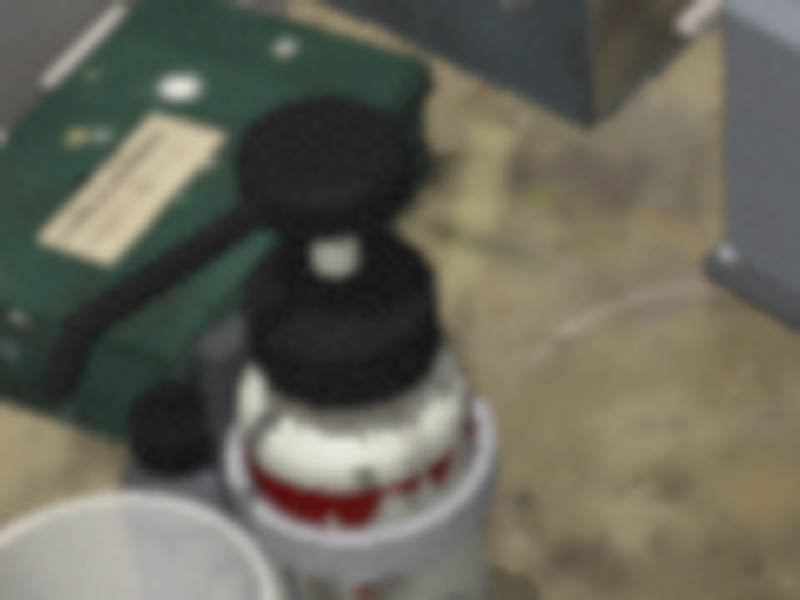

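View pics/z2.png

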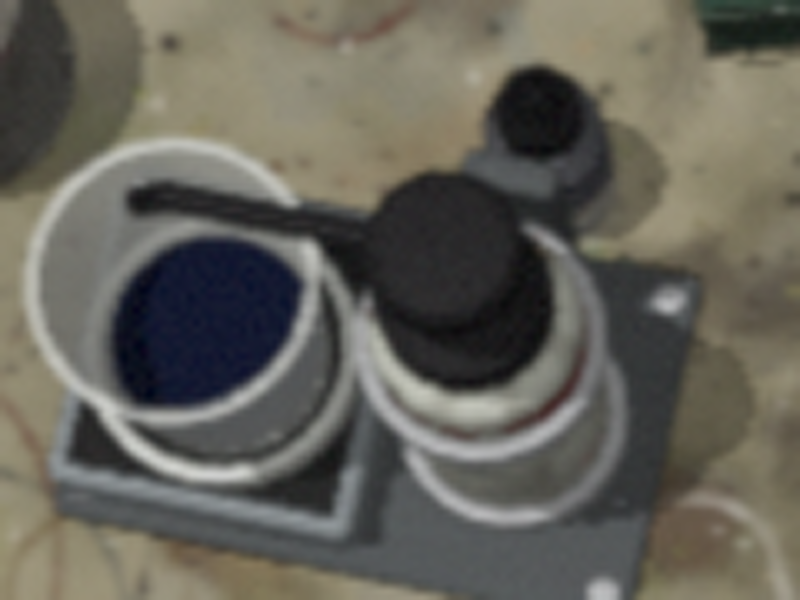

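```bash
cat >> h.py <<'E'
TH=-0.185
def goal_R(th=TH):
    # y tool down, z tool along +- control y
    z=np.array([-np.sin(th),np.cos(th),0]);y=np.array([0,0,-1.]);x=np.cross(y,z);return np.c_[x,y,z]
def rel(p,sgn=1,th=TH,cur=None):
    from plant import monitor
    from scipy.spatial.transform import Rotation as Ro
    s=monitor.read_state();R=Ro.from_rotvec(s['orientation']).as_matrix()
    G=goal_R(th)
    if sgn<0:G=G@np.diag([-1,1,-1])
    np.set_printoptions(precision=4,suppress=True)
    print('t',s['t'],'pos',s['tool_pos'],'F',s['force'],'q',s['q'],'op',s['opening'])
    print('shift mm (tool axes)',R.T@(np.array(p)-s['tool_pos'])*1e3,'turn',Ro.from_matrix(R.T@G).as_rotvec())
    print('shift in goal axes',G.T@(np.array(p)-s['tool_pos'])*1e3)
    print(R)
E
python3 -c "
from h import *
rel([0.645,0.109,0.32]);rel([0.645,0.109,0.32],-1)"
```

```text
t 0.1 pos [ 0.2329 -0.5524  0.2257] F [ 0.2791 -0.0987 -0.1178] q [-1.2574  0.1311  1.4892 -0.      1.523  -0.0854] op 0.09315717356006996
shift mm (tool axes) [-636.6586  -93.4816 -449.6509] turn [ 0.0005 -2.5578 -0.0021]
shift in goal axes [283.4432 -94.3025 725.9655]
[[-0.9215 -0.0005  0.3883]
 [-0.3883  0.0016 -0.9215]
 [-0.0001 -1.     -0.0016]]
t 0.1 pos [ 0.2329 -0.5524  0.2257] F [ 0.2791 -0.0987 -0.1178] q [-1.2574  0.1311  1.4892 -0.      1.523  -0.0854] op 0.09315717356006996
shift mm (tool axes) [-636.6586  -93.4816 -449.6509] turn [0.0016 0.5838 0.0003]
shift in goal axes [-283.4432  -94.3025 -725.9655]
[[-0.9215 -0.0005  0.3883]
 [-0.3883  0.0016 -0.9215]
 [-0.0001 -1.     -0.0016]]
```

```bash
python3 -m inch '[[[0,-35,0,0,0.146,0],[0,-35,0,0,0.146,0],[0,-35,0,0,0.146,0],[0,-30,0,0,0.146,0],[0,0,0,0,0,0]]]' 0 20; python3 -c "
from h import *
rel([0.645,0.109,0.36],-1)"
```

```text
t: 0.72
tool_pos: [0.2333, -0.5539, 0.3645]
orientation: [-0.2, -2.12, 2.13]
force: [0.3, -0.5, 0.2]
opening: 0.0474
t 0.725 pos [ 0.2333 -0.5539  0.3645] F [ 0.2586 -0.4638  0.1763] q [-1.2574  0.1152  1.2563 -0.      1.7653  0.4989] op 0.04744915197575442
shift mm (tool axes) [-282.3907    2.0715 -727.4224] turn [-0.0042 -0.0005 -0.0023]
shift in goal axes [-282.7287    4.4613 -727.2803]
[[-0.9829  0.0015 -0.1844]
 [ 0.1844 -0.0045 -0.9828]
 [-0.0023 -1.      0.0042]]
```

```bash
python3 -m inch '[[[-17,0,-45,0,0,0],[-17,0,-45,0,0,0],[-17,0,-45,0,0,0],[-17,0,-45,0,0,0],[-17,0,-45,0,0,0],[-17,0,-45,0,0,0],[-17,0,-45,0,0,0],[-17,0,-45,0,0,0]]]'; python3 -c "
from h import *
rel([0.645,0.109,0.36],-1)"
```

```text
t: 1.72
tool_pos: [0.4331, -0.2224, 0.3597]
orientation: [-0.192, -2.126, 2.124]
force: [-0.1, -0.3, -2.0]
opening: 0.0009
t 1.725 pos [ 0.4331 -0.2224  0.3597] F [-0.1326 -0.3192 -1.9519] q [-0.5797 -0.1897  1.5624  0.      1.7714  1.1735] op 0.0008752016255383021
shift mm (tool axes) [-148.2119   -0.3333 -364.3353] turn [0.0009 0.0025 0.0023]
shift in goal axes [-147.2833   -0.3449 -364.7117]
[[-0.9834 -0.002  -0.1814]
 [ 0.1814  0.0013 -0.9834]
 [ 0.0022 -1.     -0.0009]]
```

```bash
python3 -m inch '[[[-18,0,-45,0,0,0],[-18,0,-45,0,0,0],[-18,0,-45,0,0,0],[-18,0,-45,0,0,0],[-18,0,-45,0,0,0],[-18,0,-45,0,0,0],[-18,0,-45,0,0,0],[0,0,0,0,0,0]]]'; python3 -c "
from h import *
rel([0.645,0.109,0.30],-1)"
```

```text
t: 2.72
tool_pos: [0.615, 0.0652, 0.3581]
orientation: [-0.186, -2.126, 2.125]
force: [-0.5, -0.4, 0.6]
opening: 0.0005
t 2.725 pos [0.615  0.0652 0.3581] F [-0.482  -0.3626  0.5541] q [0.0224 0.1717 1.206  0.0007 1.7686 1.7722] op 0.0005381208504094996
shift mm (tool axes) [-22.0434  57.9384 -48.4481] turn [-0.0003  0.006   0.0047]
shift in goal axes [-21.4754  58.0557 -48.5626]
[[-0.984  -0.0047 -0.178 ]
 [ 0.178   0.0006 -0.984 ]
 [ 0.0047 -1.      0.0003]]
```

```bash
python3 -m inch '[[[-11,0,-24,0,0.003,0],[-11,0,-24,0,0.003,0],[0,25,0,0,0,0],[0,25,0,0,0,0],[0,0,0,0,0,0]]]'; python3 -c "
from h import *
rel([0.645,0.109,0.262],-1)
from plant import optics
i={n:optics.read_camera(n)['image'] for n in('side','top')}
a=cv2.resize(i['side'][150:300,170:370],(400,300)); b=cv2.resize(i['top'][110:260,160:360],(400,300))
cv2.imwrite('pics/p1.png',cv2.resize(np.hstack([a,b]),(800,300)))
print(proj('top',[.645,.109,.27]))"
```

```text
t: 3.35
tool_pos: [0.6435, 0.1044, 0.3076]
orientation: [-0.195, -2.117, 2.12]
force: [0.9, -0.2, -0.3]
opening: 0.0005
t 3.35 pos [0.6435 0.1044 0.3076] F [ 0.9096 -0.2153 -0.3015] q [ 0.0823  0.262   1.1935 -0.0003  1.6928  1.8435] op 0.0005118713508023596
shift mm (tool axes) [-0.8563 45.6269 -4.939 ] turn [-0.0021 -0.0054  0.0064]
shift in goal axes [-0.5911 45.6416 -4.8407]
[[-0.9819 -0.0067 -0.1893]
 [ 0.1893 -0.0008 -0.9819]
 [ 0.0064 -1.      0.0021]]
(np.float64(255.23832482356806), np.float64(171.03681256255624))
```

View pics/p1.png

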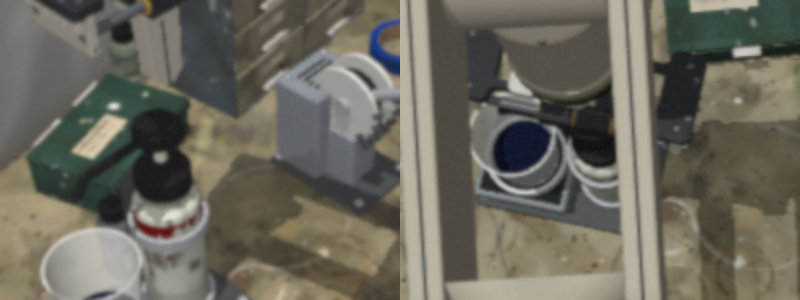

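Side view: the closed fingertips stand at about (247,192), right above the button at (248,213). I'll press down.

```bash
python3 -m inch '[[[0,15,-4,0,-0.004,0],[0,15,0,0,0,0],[0,10,0,0,0,0],[0,0,0,0,0,0]]]'; python3 -m inch '[[[0,5,0,0,0,0],[0,5,0,0,0,0],[0,5,0,0,0,0],[0,0,0,0,0,0]]]';python3 -c "
from h import *
print(proj('side',[.6435,.1044,.2996]))
rel([0.645,0.109,0.244],-1)"
```

```text
t: 3.95
tool_pos: [0.6454, 0.1093, 0.2698]
orientation: [-0.196, -2.122, 2.123]
force: [0.2, -0.7, 0.0]
opening: 0.0001
t: 4.45
tool_pos: [0.6464, 0.1093, 0.2571]
orientation: [-0.201, -2.124, 2.124]
force: [0.3, -0.1, 5.5]
opening: 0.0006
(np.float64(251.20542560679087), np.float64(188.65293343595312))
t 4.45 pos [0.6464 0.1093 0.2571] F [ 0.3497 -0.0755  5.5378] q [0.0893 0.2698 1.2752 0.     1.5954 1.8474] op 0.0006439678817299004
shift mm (tool axes) [ 1.3762 13.0826  0.58  ] turn [ 0.0003 -0.0022 -0.0011]
shift in goal axes [ 1.3629 13.0843  0.5728]
[[-0.9825  0.0012 -0.1861]
 [ 0.1861  0.0001 -0.9825]
 [-0.0011 -1.     -0.0003]]
```

Contact is confirmed at 5.5 N. I'll continue to the hard stop.

```bash
python3 -m inch '[[[0,5,0,0,0,0],[0,4,0,0,0,0],[0,0,0,0,0,0]]]'; python3 -m inch '[[[0,3,0,0,0,0],[0,0,0,0,0,0]]]'; python3 -m inch '[[[0,2,0,0,0,0],[0,0,0,0,0,0]]]'
```

```text
t: 4.82
tool_pos: [0.6464, 0.1093, 0.2486]
orientation: [-0.201, -2.124, 2.124]
force: [-1.3, -0.7, 6.9]
opening: 0.0004
t: 5.08
tool_pos: [0.6464, 0.1093, 0.246]
orientation: [-0.201, -2.124, 2.124]
force: [-2.1, -0.4, 8.3]
opening: 0.0004
t: 5.32
tool_pos: [0.6465, 0.1093, 0.2444]
orientation: [-0.201, -2.124, 2.124]
force: [-2.9, -0.6, 8.4]
opening: 0.0004
```

```bash
python3 -m inch '[[[0,1.5,0,0,0,0],[0,0,0,0,0,0]]]'; python3 -m inch '[[[0,1.5,0,0,0,0],[0,0,0,0,0,0]]]'
```

```text
t: 5.58
tool_pos: [0.6465, 0.1093, 0.2443]
orientation: [-0.202, -2.125, 2.124]
force: [-5.7, -0.5, 15.3]
opening: 0.0005
t: 5.82
tool_pos: [0.6466, 0.1093, 0.2442]
orientation: [-0.203, -2.125, 2.124]
force: [-9.1, -1.1, 21.8]
opening: 0.0004
```

The head is on its hard stop: force jumps while z holds at 0.2442. I'll lift off and check the head came up.

```bash
python3 -m inch '[[[0,-4,0,0,0,0],[0,-8,0,0,0,0],[0,-12,0,0,0,0],[0,-25,0,0,0,0],[0,-30,0,0,0,0],[0,-30,0,0,0,0],[0,0,0,0,0,0]]]';python3 -c "
from h import *
t=TH
piv=np.array([.4655,-.14])+.1279*np.array([np.cos(t),np.sin(t)])
for a in (.55,.25,0,-.25,-.5): print(a,piv-.15*np.cos(a)*np.array([np.cos(t),np.sin(t)]),.12+.15*np.sin(a)+.011+.008)
rel([0.4655,-0.14,0.36],-1)
from plant import optics
i={n:optics.read_camera(n)['image'] for n in('side','top')}
cv2.imwrite('pics/s2.png',i['side'])
j=cv2.imread('pics/side0.png')
a=cv2.resize(i['side'][190:280,200:320],(400,300),interpolation=cv2.INTER_CUBIC); b=cv2.resize(j[190:280,200:320],(400,300),interpolation=cv2.INTER_CUBIC)
cv2.imwrite('pics/p2.png',np.hstack([a,b]))"
```

```text
t: 6.7
tool_pos: [0.6471, 0.1094, 0.3518]
orientation: [-0.204, -2.126, 2.124]
force: [0.2, 0.5, -0.7]
opening: 0.0005
0.55 [ 0.46552096 -0.14000392] 0.21740308433959887
0.25 [ 0.44836068 -0.13679255] 0.17611059388817846
0 [ 0.44377711 -0.13593478] 0.139
-0.25 [ 0.44836068 -0.13679255] 0.10188940611182154
-0.5 [ 0.46182639 -0.13931252] 0.06708616920936955
t 6.7 pos [0.6471 0.1094 0.3518] F [ 0.1531  0.4633 -0.7003] q [0.0894 0.2678 1.1072 0.     1.7618 1.8474] op 0.0005238624626220348
shift mm (tool axes) [131.9551  -9.1497 278.8481] turn [ 0.0014 -0.0021 -0.0046]
shift in goal axes [132.5925  -8.1614 278.5764]
[[-0.9825  0.0048 -0.186 ]
 [ 0.1861  0.0005 -0.9825]
 [-0.0046 -1.     -0.0014]]
```

View pics/p2.png

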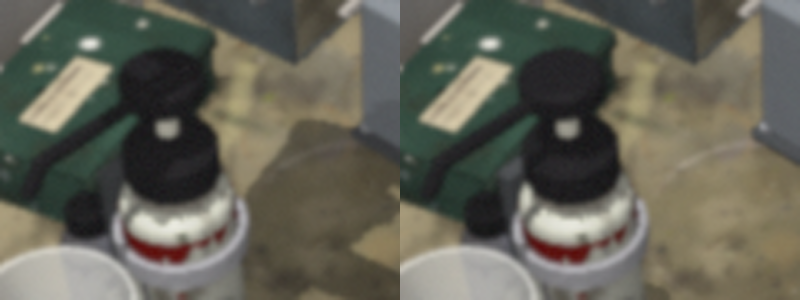

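Left (now) and right (before) match: the button is back at (160,78) in the crop, fully up. Next I move above the lever bar.

```bash
python3 -m inch '[[[18,0,38,0,0,0],[18,0,38,0,0,0],[18,0,38,0,0,0],[18,0,38,0,0,0],[18,0,38,0,0,0],[18,0,38,0,0,0],[18,0,38,0,0,0],[0,0,0,0,0,0]]]'; python3 -c "
from h import *
rel([0.4655,-0.14,0.25],-1)"
```

```text
t: 7.8
tool_pos: [0.4711, -0.1302, 0.3469]
orientation: [-0.2, -2.12, 2.12]
force: [-0.2, -0.1, -0.5]
opening: -0.0
t 7.8 pos [ 0.4711 -0.1302  0.3469] F [-0.1535 -0.1437 -0.4826] q [-0.3742 -0.187   1.583  -0.0005  1.7482  1.3872] op -2.678990155342777e-05
shift mm (tool axes) [ 3.4068 96.9287 10.6794] turn [-0.     -0.0057  0.0026]
shift in goal axes [ 3.7185 96.9193 10.6614]
[[-0.9819 -0.0025 -0.1895]
 [ 0.1895  0.0005 -0.9819]
 [ 0.0026 -1.      0.    ]]
```

```bash
python3 -m inch '[[[4,32,10,0,-0.005,0],[0,32,0,0,0,0],[0,32,0,0,0,0],[0,0,0,0,0,0]]]'; python3 -c "
from h import *
rel([0.4655,-0.14,0.2175],-1)
from plant import optics
i=optics.read_camera('side')['image']; k=optics.read_camera('top')['image']
a=cv2.resize(i[120:240,300:460],(400,300),interpolation=cv2.INTER_CUBIC); b=cv2.resize(k[190:310,310:470],(400,300),interpolation=cv2.INTER_CUBIC)
cv2.imwrite('pics/p3.png',np.hstack([a,b]))"
```

```text
t: 8.3
tool_pos: [0.4653, -0.136, 0.2486]
orientation: [-0.186, -2.126, 2.12]
force: [-0.6, 0.1, -0.2]
opening: 0.0005
t 8.3 pos [ 0.4653 -0.136   0.2486] F [-0.5868  0.1439 -0.1756] q [-0.3906 -0.1866  1.7595  0.0004  1.5762  1.3618] op 0.000544344652491436
shift mm (tool axes) [-1.1803 31.0685  3.9146] turn [0.0019 0.0035 0.0073]
shift in goal axes [-0.967  31.0837  3.852 ]
[[-0.9835 -0.0068 -0.1805]
 [ 0.1805  0.0032 -0.9836]
 [ 0.0073 -1.     -0.0019]]
```

View pics/p3.png

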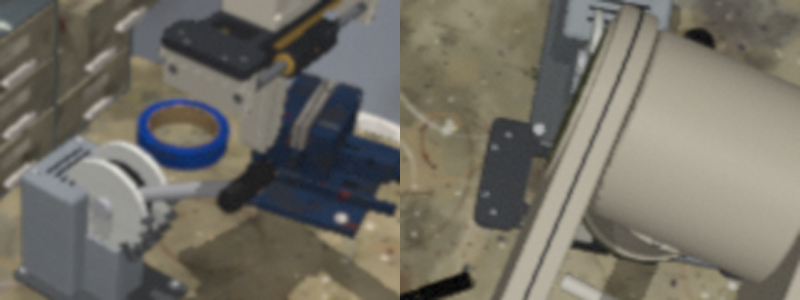

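Side view: the tips at (262,148) sit just above the bar at (245,185). I'll press along the bar's arc.

```bash
python3 -m inch '[[[0,16,4,0,0.003,0],[0,13,0,0,0,0],[0,0,0,0,0,0]]]'; python3 -m inch '[[[5,10,0,0,0,0],[5,11,0,0,0,0],[4,11,0,0,0,0],[3,11,0,0,0,0],[0,0,0,0,0,0]]]'; python3 -c "
from h import *
rel([0.4484,-0.1368,0.1761],-1)"
```

```text
t: 8.78
tool_pos: [0.4655, -0.1413, 0.222]
orientation: [-0.195, -2.124, 2.122]
force: [0.3, -1.0, -0.0]
opening: 0.0005
t: 9.4
tool_pos: [0.4488, -0.1381, 0.1793]
orientation: [-0.196, -2.124, 2.123]
force: [-1.0, 1.3, 0.2]
opening: 0.0006
t 9.4 pos [ 0.4488 -0.1381  0.1793] F [-0.9878  1.3339  0.2411] q [-0.4079 -0.2012  1.8986  0.0002  1.4459  1.3481] op 0.0006135654747064125
shift mm (tool axes) [ 0.6467  3.2075 -1.2049] turn [ 0.0006 -0.0003  0.0017]
shift in goal axes [ 0.6516  3.2057 -1.207 ]
[[-0.9829 -0.0015 -0.1842]
 [ 0.1842  0.0009 -0.9829]
 [ 0.0017 -1.     -0.0006]]
```

The force is only 0.2 N where about 2 N or more is expected, so I need to look.

```bash
python3 -c "
from h import *
from plant import optics,monitor
for k in range(2):
  i=optics.read_camera('side')['image']; print(monitor.read_state()['force'])
a=cv2.resize(i[140:240,310:443],(800,600),interpolation=cv2.INTER_CUBIC)
cv2.imwrite('pics/p4.png',a)"
```

```text
[-0.00370577  1.39760018  0.32563644]
[-0.44436585 -0.06282366  1.3853995 ]
```

View pics/p4.png

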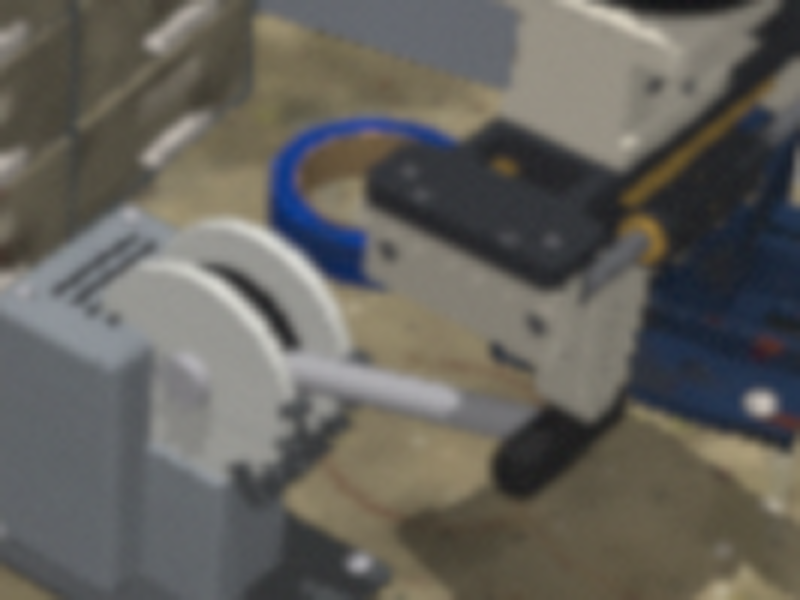

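The fingers are on top of the bar and the lever has gone down, so the low force comes from the click dip. I'll continue along the arc.

```bash
python3 -m inch '[[[2,11,-1,0,0,0],[2,11,0,0,0,0],[1,11,0,0,0,0],[0,11,0,0,0,0],[-1,10,0,0,0,0],[0,0,0,0,0,0]]]'; python3 -c "
from h import *
rel([0.4455,-0.137,0.117],-1)"
```

```text
t: 10.25
tool_pos: [0.4453, -0.1364, 0.1254]
orientation: [-0.195, -2.125, 2.123]
force: [-0.0, 0.1, 1.2]
opening: 0.0005
t 10.25 pos [ 0.4453 -0.1364  0.1254] F [-0.0433  0.1081  1.1615] q [-0.4075 -0.1654  1.9685  0.0003  1.3403  1.3484] op 0.0004682464328218436
shift mm (tool axes) [-0.282   8.3812  0.5978] turn [ 0.0007 -0.0002  0.0017]
shift in goal axes [-0.2679  8.3821  0.5921]
[[-0.9829 -0.0015 -0.1841]
 [ 0.1841  0.001  -0.9829]
 [ 0.0017 -1.     -0.0007]]
```

```bash
python3 -m inch '[[[-1.5,11,0,0,0,0],[-2.5,12,0,0,0,0],[-3,10,0,0,0,0],[-4,11,0,0,0,0],[0,0,0,0,0,0]]]'; python3 -c "
from h import *
rel([0.4618,-0.1393,0.067],-1)"
```

```text
t: 10.88
tool_pos: [0.4563, -0.1386, 0.0814]
orientation: [-0.196, -2.124, 2.123]
force: [-1.0, -0.6, 1.8]
opening: 0.0004
t 10.875 pos [ 0.4563 -0.1386  0.0814] F [-0.9644 -0.6418  1.8131] q [-0.4024 -0.0814  1.9774  0.0001  1.2472  1.3535] op 0.0004056325466818574
shift mm (tool axes) [-5.5484 14.3515 -0.2679] turn [ 0.0005 -0.0002  0.0015]
shift in goal axes [-5.5266 14.3598 -0.2734]
[[-0.9829 -0.0014 -0.1841]
 [ 0.1841  0.0007 -0.9829]
 [ 0.0015 -1.     -0.0005]]
```

```bash
python3 -m inch '[[[-2,5,0,0,0,0],[0,0,0,0,0,0]]]'; python3 -m inch '[[[-2,5,0,0,0,0],[0,0,0,0,0,0]]]';python3 -m inch '[[[-1.5,4,0,0,0,0],[0,0,0,0,0,0]]]';  python3 -c "
from h import *
rel([0.4618,-0.1393,0.067],-1)
from plant import optics,monitor
i=optics.read_camera('side')['image']; F=[]
for k in range(6): optics.read_camera('top');F.append(monitor.read_state()['force'])
print(np.mean(F,0))
a=cv2.resize(i[140:260,300:460],(800,600),interpolation=cv2.INTER_CUBIC)
cv2.imwrite('pics/p5.png',a)"
```

```text
t: 11.12
tool_pos: [0.4587, -0.1391, 0.0775]
orientation: [-0.197, -2.124, 2.124]
force: [-1.9, 0.5, 1.3]
opening: 0.0005
t: 11.38
tool_pos: [0.4608, -0.1396, 0.0725]
orientation: [-0.198, -2.124, 2.125]
force: [-0.6, 0.1, 2.8]
opening: 0.0006
t: 11.62
tool_pos: [0.4622, -0.1399, 0.0686]
orientation: [-0.198, -2.124, 2.125]
force: [-0.5, 0.0, 2.6]
opening: 0.0006
t 11.625 pos [ 0.4622 -0.1399  0.0686] F [-0.5199  0.0147  2.575 ] q [-0.4    -0.049   1.972   0.      1.2183  1.356 ] op 0.0005920824301580051
shift mm (tool axes) [ 0.527   1.5644 -0.4704] turn [-0.     -0.0002 -0.0002]
shift in goal axes [ 0.5266  1.5645 -0.4705]
[[-0.9829  0.0002 -0.1841]
 [ 0.1841 -0.0001 -0.9829]
 [-0.0002 -1.      0.    ]]
[-1.0024 -0.0922  3.1192]
```

View pics/p5.png

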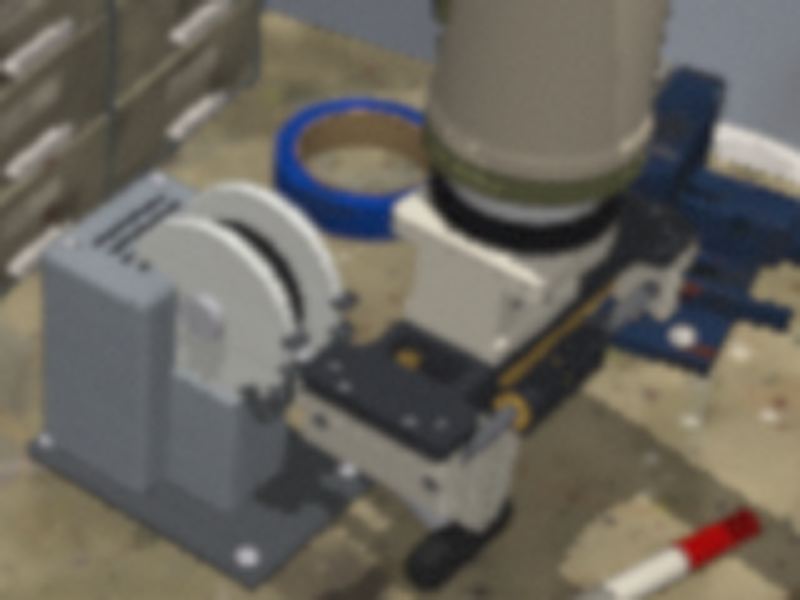

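```bash
python3 -m inch '[[[-0.5,1.5,0,0,0,0],[0,0,0,0,0,0],[0,0,0,0,0,0]]]';  python3 -c "
from h import *
rel([0.4618,-0.1393,0.067],-1)
from plant import optics,monitor
i=optics.read_camera('side')['image'];i0=cv2.imread('pics/side0.png'); F=[]
for k in range(6): optics.read_camera('top');F.append(monitor.read_state()['force'])
print(np.mean(F,0))
t=TH;u=np.array([np.cos(t),np.sin(t)]);v=np.array([-np.sin(t),np.cos(t)])
piv=np.array([.4655,-.14])+.1279*u
def draw(img,a,x0,y0,w,h,k):
  o=cv2.resize(img[y0:y0+h,x0:x0+w],(w*k,h*k),interpolation=cv2.INTER_CUBIC)
  for e,c in ((.035,(0,255,0)),(-.035,(0,255,255))):
    b=piv-.15*np.cos(a)*u+e*v; ring=[]
    for f in np.linspace(0,2*np.pi,25):
      q=b+u*.011*np.cos(f); ring.append(proj('side',[*q,.12+.15*np.sin(a)+.011*np.sin(f)]))
    r=((np.array(ring)+.5-[x0,y0])*k).astype(int); cv2.polylines(o,[r],True,c,1)
  return o
A=np.hstack([draw(i,-.5,360,220,50,50,8),draw(i0,.55,375,165,50,50,8)])
cv2.imwrite('pics/p7.png',A)"
```

```text
t: 12.35
tool_pos: [0.4627, -0.14, 0.0672]
orientation: [-0.198, -2.124, 2.125]
force: [-0.5, -0.9, 2.6]
opening: 0.0006
t 12.35 pos [ 0.4627 -0.14    0.0672] F [-0.4609 -0.8503  2.6218] q [-0.3998 -0.0458  1.9717  0.      1.2155  1.3562] op 0.0005737639658974103
shift mm (tool axes) [ 1.0004  0.2312 -0.474 ] turn [-0.     -0.0002 -0.0003]
shift in goal axes [ 1.0003  0.2315 -0.4742]
[[-0.9829  0.0003 -0.1842]
 [ 0.1842 -0.0001 -0.9829]
 [-0.0003 -1.      0.    ]]
[-0.1292  0.0908  4.0025]
```

View pics/p7.png

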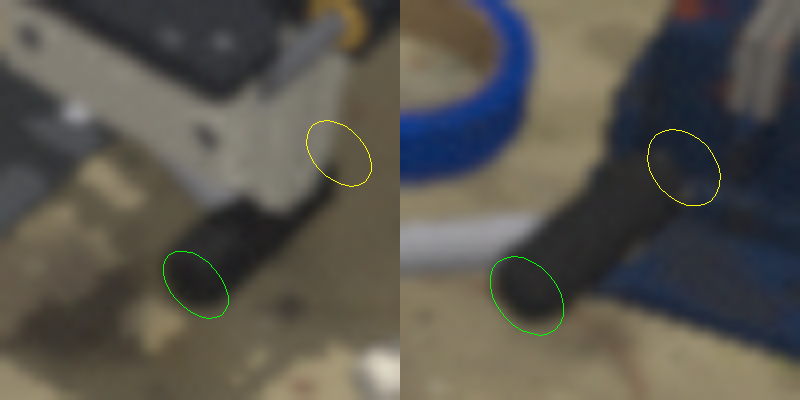

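The predicted end ring at 1.05 rad fits the bar's end at (196,285) as well as the rest prediction fits the earlier picture. The tip height puts the bar centre at 48.2 mm. I'm handing in.

```bash
python3 -c "
from plant import robot
print(robot.close_job())"
```

```text
the job is handed in; nothing more can be done
None
```

The pump got one full stroke, and the lever is now held down in its third click. I handed the job in at about 12.7 s, well inside the 38 s limit.

- **Pump:** I pressed with the closed fingertips until the head met its hard stop. The force jumped from 8 to 22 N while the tool height stayed at 0.244 m, the height expected for a full 18 mm stroke. After I lifted off, the side picture matched the starting one, with the head fully up.
- **Lever:** I pressed the grip bar from above along its arc, past the first two clicks. The fingertip height puts the bar centre at about 48.2 mm (48 mm is the third click, about 1.05 rad). The side picture agrees to about 1 mm. The last force readings averaged about 4 N, with no sign of the stop.
- **One odd reading:** partway down, the force read only 0.2–1.4 N, less than the 2–6 N expected. The picture showed the fingers on the bar and the lever moved, so I took this for the dip at a click and carried on.
- **Other items:** I saw no unintended contact in the forces or pictures, but I did not make a separate before-and-after check of the other things on the bench. I could not read the lever angle directly; it comes from the tool height and the picture.

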